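Clear the pile in the hall tray

TASK

Someone has dumped a pile in the mesh tray: take it apart and set each thing squarely on its own place. First put the key ring in the grey bowl and lay the torch centred along the cork pad (either of these two first), then lay the parcel scanner flat between the end stops of the black charging dock, and last the sunglasses case flat, centred along the dark wooden riser. Set things down rather than dropping them, and do not tip the white vase.

Things in the scene. Friction and masses are not known exactly. Their poses are not given: they have to be found in the camera images.
- keys: Stainless steel key ring, one rigid piece: a flat ring 44 mm across, 10 mm thick, with two keys lying flat that stick out along +x to 47 mm from its centre. It lies on one end of the scanner, keys pointing across the scanner; grip the ring over its 44 mm, along its y axis. Origin: centre of the ring's underside, z up. About 70 g.
- torch: Yellow flat-sided pocket torch, 80 (x) by 28 (y) by 28 (z) mm, lens at +x. It lies across the other end of the scanner, about 90 mm from the ring's centre. Either way round is fine. Origin: centre of the underside, z up. About 90 g.
- scanner: Grey plastic parcel scanner pen, a flat bar 150 (x) by 42 (y) by 24 (z) mm with a dark window at the +x end. It lies lengthwise on the sunglasses case and carries the key ring and the torch. Either way round is fine. Origin: centre of the underside, z up. About 130 g.
- case: Black hard plastic sunglasses case, 160 (x) by 62 (y) by 38 (z) mm, flat top, at the bottom of the pile. It stands on the 3 mm floor of a steel mesh tray (250 by 180 mm, rim 16 mm high, long side within 0.2 rad of the case's; a small tin in one corner). Either way round is fine. Origin: centre of the underside, z up. About 160 g.
- bowl: Grey ceramic key bowl, round, 136 mm across the rim and 36 mm high, wall 4 mm; inside, the floor is 5 mm above the underside and 92 mm across, widening to 128 mm at the rim. Origin: centre of the underside, z up. Fixed; stands on the console top (z = 0).
- dock: Black charging dock for the scanner: a flat bed 196 (x) by 58 (y) mm, its top 10 mm above the underside, with an end stop 10 mm long across each end, 18 mm high; 174 mm free between the stops. Origin: centre of the underside, z up. Fixed; stands on the console top (z = 0).
- cork_pad: Plain cork pad for the torch, 110 (x) by 60 (y) by 12 (z) mm, flat top. Origin: centre of the underside, z up. Fixed; stands on the console top (z = 0).
- riser: Dark wooden riser (a low bench) for the sunglasses case, 190 (x) by 90 (y) mm, flat top 25 mm above the underside. Origin: centre of the underside, z up. Fixed; stands on the console top (z = 0).
- vase: White ceramic bud vase, loose, 68 mm across and 85 mm high, standing beyond the tray. Leave it standing. Origin: centre of the underside, z up.
Things that resemble listed ones, but are neither listed nor needed, are in the scene too. Leave any red or yellow look-alike of the scanner alone.

How it is judged:
By the outcome, as a careful person would: the job done as asked, in the order asked, and still so for the second after the job is handed in, with the robot touching nothing.
It also fails if it takes over 112 s, if anything falls off the work surface, if the arm or the gripper's body presses on something with over 40 N, if the wrist force passes 120 N, or if a joint passes its speed limit or range.

ROBOT

A 7-joint arm with a two-finger parallel gripper is mounted at the origin on the work surface. World frame = base frame: x ahead of the robot, y to its left, z up, the work surface at z = 0. Lengths are in m, angles in rad, forces in N, time in s.
With the tool pointing down it reaches from about 0.4 to 0.85 m from the base axis. Payload 4.5 kg.
Tool frame: the origin (TCP) lies at the very end of the fingers, on their centre line; the grasp point (between the pads) lies 19 mm behind it (tcp_to_grasp is the z of the grasp point in the tool frame, in m); z points along the fingers, y is the line along which they close (so a half turn about z gives the same grasp; the last joint's range is limited). The gripper opens to 88 mm and grips with 3 to 60 N. Pads are 18 mm wide; open, the fingers measure 123 mm over their backs; the gripper's body (75 mm by 187 mm) begins 45 mm behind the grasp point.
Start: joints at [-1.229, 0.689, -0.195, 1.565, 0.157, 0.902, -0.215], TCP at [0.189, 0.596, 0.239] pointing down, gripper open.
Joint ranges: [-3.01, 3.01], [-0.46, 2.08], [-1.47, 1.51], [0.13, 2.56], [-1, 4.14], [0.04, 2.09], [-2.66, 2.66]. Speed limits (rad/s): [2.57, 2.57, 3.14, 3.14, 3.14, 3.14, 3.14].

INTERFACE

Orientations are given as a unit quaternion [x, y, z, w].
In Python, from plant import * gives the robot as it stands. The module is installed in compiled form; this text tells all that it offers.
- The arm moves only by the shell command python3 -m jog 'ROWS' [OPENING] [FORCE]. ROWS is JSON, a list that holds one entry, the list of rows, each a list of 6 numbers: the shift along the tool's x, y, z in m, then the turn, a rotation vector about the tool's x, y, z in rad. In form: [[[dx, dy, dz, ax, ay, az], ...]]. A call has 1 to 12 rows; each row shifts and turns the commanded pose from where the row before left it, along the tool's axes as they then stand; what a row does not reach is not made up. A row lasts 1/8 s, in which the tool goes at most 62.5 mm and 10.7 degrees, less where a joint would pass 70% of its speed; a pose out of reach is approached as far as the arm can. A call with a gripper value outside its range is refused whole. OPENING is the finger opening in m, from 0 to 0.0881, set as the call begins (- or left out, the last holds). The fingers move at their own pace and stop on an object; FORCE is the grip in N (left out, the last holds). Time passes only in rows, so rows that do not move let the fingers close. It gives the time, the measured TCP pose, the force, the opening and the grip force at its end, in the units of the state.
- get_state(): the state, without advancing time (a new reading comes with each control period).
- snapshot(name): name is "scene" or "top" or "wrist"; returns a dict with "frame" (384x512x3 uint8, red, green, blue), "mtx" (3x3 intrinsics, pixels), "xyz" and "orientation" of the camera in the world; the wrist camera has in their place "mount" (4x4, takes a point from camera to tool coordinates, whose origin is the TCP and whose axes are the flange's). Camera axes: x right, y down, z forward; pixel columns grow to the right and rows downward; lengths in m; the calibration is good to about 2 mm. A picture is of the moment at which its call begins: read the wrist's pose just before it. There is no depth.
- finish_job(): hands the job in; it is judged then, once.
The state is a dict: "clock": time; "q": joint angles; "qd": joint speeds; "joint_torque": joint torques, N m; "tool_pos": TCP position; "eef_rot": TCP orientation; "contact_force": force on the tool from outside, world axes, zero at the start; "moment": the same for the moment, N m; "opening": opening from 0.0 (shut) to 1.0 (fully open); "finger_force": force on a finger pad.
Only numpy, scipy, OpenCV 4.12 (cv2) and the standard library are available. Lean on these libraries where they do the work, as an engineer would, in place of code of your own. Each camera call takes 0.05 s, during which the arm holds its last target. There are 200 camera calls.

## Working session

There is one attempt and no reset: what is moved stays moved. The work goes in short steps, Python scripts to look and compute and a shell command to move; the robot and the scene stay as the last step left them, time stands still between calls to the robot, and variables do not carry over. Pictures are saved under pics/ and viewed, at most 14 in all, crops included, and the job is handed in when it is done.

```bash
mkdir -p pics; cat > h.py <<'E'
from plant import *
import numpy as np, cv2, json
from scipy.spatial.transform import Rotation as R
def grab(n):
    s=get_state(); d=snapshot(n)
    f=d["frame"]; K=np.array(d["mtx"])
    if n=="wrist":
        T=np.eye(4);T[:3,:3]=R.from_quat(s["eef_rot"]).as_matrix();T[:3,3]=s["tool_pos"]
        M=T@np.array(d["mount"]);Rm=M[:3,:3];t=M[:3,3]
    else:
        t=np.array(d["xyz"]);o=np.array(d["orientation"]);Rm=R.from_quat(o).as_matrix() if o.size==4 else o
    return f,K,Rm,t
def ray(c,uv,z):
    f,K,Rm,t=c; uv=np.atleast_2d(np.array(uv,float))
    d=(Rm@np.linalg.inv(K)@np.c_[uv,np.ones(len(uv))].T).T
    return t+d*((z-t[2])/d[:,2])[:,None]
def proj(c,p):
    f,K,Rm,t=c; q=(np.atleast_2d(p)-t)@Rm; q=q@K.T; return q[:,:2]/q[:,2:]
def save(f,name,crop=None,scale=1):
    if crop: f=f[crop[1]:crop[3],crop[0]:crop[2]]
    f=cv2.resize(f,None,fx=scale,fy=scale,interpolation=cv2.INTER_CUBIC)
    cv2.imwrite("pics/"+name,f[:,:,::-1])
E
python3 - <<'E'
from h import *
for n in ("top","scene","wrist"):
    c=grab(n); print(n,c[3],c[1][0,0]); 
    np.savez("/tmp/%s.npz"%n,f=c[0],K=c[1],R=c[2],t=c[3])
    save(c[0],n+"0.png",None,1.5)
print(get_state())
E
```

```text
top [0.39952669 0.01409505 1.23312562] 432.2137771216286
scene [1.41045557 0.37169774 1.09214548] 492.75445921037664
wrist [0.10910601 0.62089426 0.38508011] 268.0356530410018
{'clock': 0.15, 'q': array([-1.22919764,  0.6897989 , -0.19454683,  1.56608987,  0.15732281,
        0.90252   , -0.21511486]), 'qd': array([-0.00108121, -0.0018445 , -0.00128082, -0.00341458,  0.00027147,
       -0.00075146, -0.00026561]), 'joint_torque': array([-1.24417118e-03, -5.27868426e+01, -1.26807511e+00, -1.53588957e+01,
       -5.24433784e-02,  3.90061250e-03,  1.01902347e-04]), 'tool_pos': array([0.18923511, 0.59515639, 0.23809411]), 'eef_rot': array([ 1.53254079e-01,  9.88186562e-01, -7.09310770e-04, -5.34055615e-05]), 'contact_force': array([ 0.69817981, -0.28339323, -0.06095202]), 'moment': array([ 0.00087033, -0.02368525, -0.0217789 ]), 'finger_force': 0.0, 'opening': 1.0013179829859198}
```

View pics/top0.png

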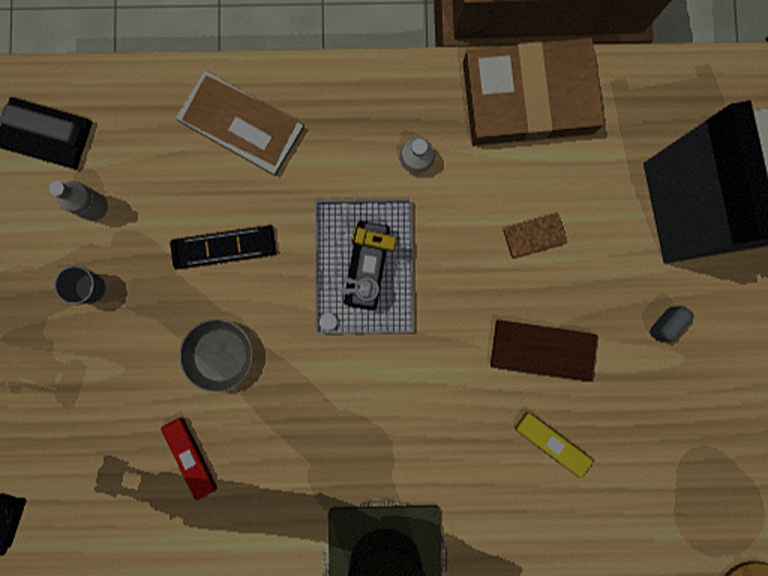

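View pics/scene0.png

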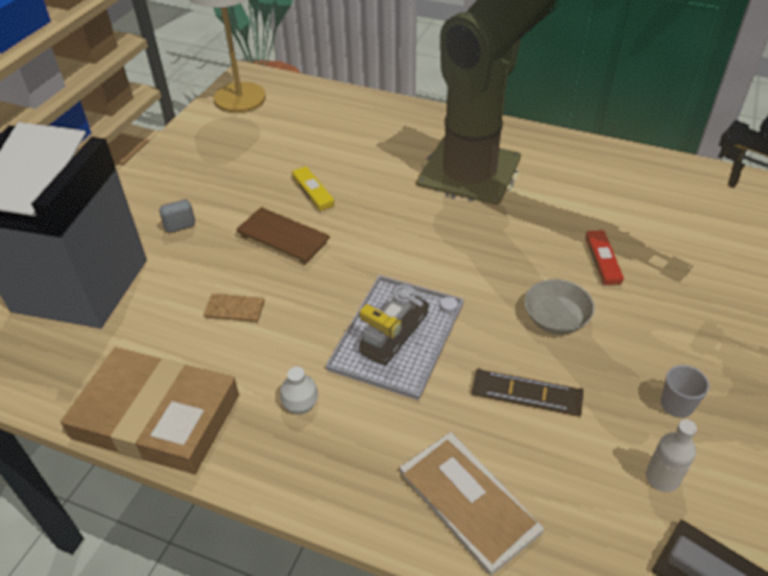

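The top view (x1.5) shows the tray pile at (365,267), with the torch at (375,239) and the ring at (362,290). The bowl is at (217,355), the dock at (223,247), the cork pad at (535,235), the riser at (545,350) and the vase at (418,155). Look-alikes:
- **Red and yellow bars**, (188,460) and (555,443): leave alone.
- **White-framed board**, (240,122): not plain cork.
- **Black box**, (45,130): not the 196x58 dock.
- **Cup**, (80,286): not the bowl.

I'll measure next.

```bash
python3 - <<'E'
from h import *
d=np.load("/tmp/top.npz");c=(d["f"],d["K"],d["R"],d["t"])
f=c[0];hsv=cv2.cvtColor(f,cv2.COLOR_RGB2HSV)
def rect(name,box,cond,z,seg=False):
    x0,y0,x1,y1=[int(v/1.5) for v in box]
    m=np.zeros(f.shape[:2],np.uint8);m[y0:y1,x0:x1]=cond[y0:y1,x0:x1]*255
    m=cv2.morphologyEx(m,cv2.MORPH_CLOSE,np.ones((5,5)));m=cv2.morphologyEx(m,cv2.MORPH_OPEN,np.ones((3,3)))
    cs=cv2.findContours(m,cv2.RETR_EXTERNAL,cv2.CHAIN_APPROX_NONE)[0];k=max(cs,key=cv2.contourArea)[:,0]
    P=ray(c,k,z)[:,:2].astype(np.float32)
    (cx,cy),(w,h),a=cv2.minAreaRect(P)
    if w<h:w,h,a=h,w,a-90
    print(name,"xy %.4f %.4f size %.3f %.3f long-axis yaw %.3f rad"%(cx,cy,w,h,np.deg2rad(a)))
H,S,V=[hsv[...,i].astype(int) for i in range(3)]
print([hsv[int(y/1.5),int(x/1.5)].tolist() for x,y in [(545,350),(535,235),(223,262),(217,355),(365,250),(375,239),(470,300)]])
rect("riser",(475,305,615,395),V<75,.025)
rect("cork",(490,200,580,270),(V<115),.012)
rect("dock",(160,215,290,280),V<60,.012)
rect("bowl",(165,305,265,400),S<70,.036)
rect("torch",(345,215,405,260),(H>18)&(H<32)&(S>140),.093)
save(f,"pile.png",(195,120,290,230),5); 
a=cv2.resize(f[128:190,100:200],None,fx=4,fy=4);b=cv2.resize(f[128:262,310:420],None,fx=4,fy=4)
save(a,"dockc.png")
E
```

```text
[[11, 172, 37], [14, 154, 93], [45, 204, 5], [42, 19, 67], [105, 7, 70], [84, 182, 7], [18, 126, 117]]
riser xy 0.3845 -0.3064 size 0.195 0.092 long-axis yaw 1.409 rad
cork xy 0.6017 -0.2939 size 0.128 0.068 long-axis yaw -1.336 rad
dock xy 0.5922 0.2932 size 0.198 0.059 long-axis yaw -1.443 rad
bowl xy 0.3874 0.3005 size 0.132 0.132 long-axis yaw 1.551 rad
torch xy 0.5878 0.0071 size 0.077 0.033 long-axis yaw 1.310 rad
```

View pics/pile.png

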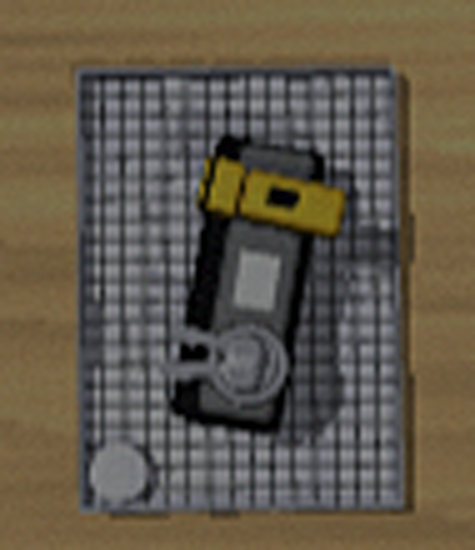

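View pics/dockc.png

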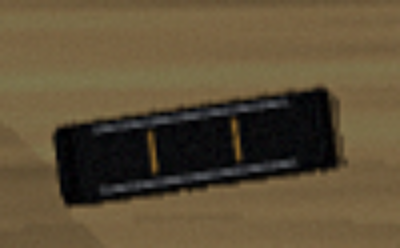

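The pile crop (x5, origin 195,120) shows the torch at (272,197), the ring at (248,363) with keys pointing left to (175,355), the tin at (120,475), and the scanner with a white label lying on the black case. The dock crop confirms a flat bed with end stops that measures 198x59, so it is the dock. I'll write a delta helper and move above the pile.

```bash
cat >> h.py <<'E'
def delta(x,y,z,closeyaw=None):
    "tool-frame shift to (x,y,z); turn about tool z so that tool y is along closeyaw (mod pi), tilt fix"
    s=get_state();Rt=R.from_quat(s["eef_rot"]).as_matrix();d=Rt.T@(np.array([x,y,z])-s["tool_pos"])
    out="shift %s"%np.round(d,4)
    if closeyaw is not None:
        best=[]
        for k in (0,np.pi):
            a=closeyaw+k;yv=np.array([np.cos(a),np.sin(a),0]);zv=np.array([0,0,-1.]);Rg=np.c_[np.cross(yv,zv),yv,zv]
            best.append(R.from_matrix(Rt.T@Rg).as_rotvec())
        out+=" turns "+str([np.round(b,4).tolist() for b in best])
    print("t %.2f pos %s q7 %.2f %s"%(s["clock"],np.round(s["tool_pos"],4),s["q"][6],out))
E
python3 - <<'E'
from h import *
d=np.load("/tmp/top.npz");c=(d["f"],d["K"],d["R"],d["t"])
p=lambda x,y:(195+x/5,120+y/5)
r=ray(c,p(248,363),.075)[0];tt=ray(c,p(272,197),.093)[0];print("ring",r,"torch",tt,np.linalg.norm((r-tt)[:2]),"yaw",np.arctan2(*(tt-r)[1::-1]))
print("vase",ray(c,(418/1.5,160/1.5),.04))
for q in [(80,70),(395,70),(400,510),(80,510)]: print(ray(c,p(*q),.016))
delta(.51,.03,.25,-.25)
E
```

```text
ring [0.50095534 0.02071779 0.075     ] torch [0.58787112 0.00610993 0.093     ] 0.0881348004172896 yaw -0.16651281184189148
vase [[ 0.74489306 -0.07967477  0.04      ]]
[[0.67593112 0.11369655 0.016     ]]
[[ 0.67249545 -0.06619531  0.016     ]]
[[ 0.42142487 -0.06282283  0.016     ]]
[[0.42508255 0.11706987 0.016     ]]
t 0.15 pos [0.1892 0.5952 0.2381] q7 -0.22 shift [-0.4769 -0.4415 -0.0112] turns [[-0.0011, 0.0012, 1.5131], [-0.0012, -0.0011, -1.6285]]
```

```bash
python3 -m jog '[[[-0.04,-0.037,-0.001,0,0,0],[-0.04,-0.037,-0.001,0,0,0],[-0.04,-0.037,-0.001,0,0,0],[-0.04,-0.037,-0.001,0,0,0],[-0.04,-0.037,-0.001,0,0,0],[-0.04,-0.037,-0.001,0,0,0],[-0.04,-0.037,-0.001,0,0,0],[-0.04,-0.037,-0.001,0,0,0],[-0.04,-0.037,-0.001,0,0,0],[-0.04,-0.037,-0.001,0,0,0],[-0.04,-0.037,-0.001,0,0,0],[-0.04,-0.037,-0.001,0,0,0]]]' 0.088
python3 -c "
from h import *
delta(.50,.022,.25,-.2)"
```

```text
clock: 1.65
tool_pos: [0.5129, 0.0255, 0.2507]
eef_rot: [0.153, 0.988, 0.0, -0.0]
contact_force: [0.0, 0.3, 0.7]
opening: 1.001
finger_force: 0.0
t 1.65 pos [0.5129 0.0255 0.2507] q7 0.92 shift [ 0.0113 -0.0073  0.0007] turns [[0.0001, -0.0003, 1.4631], [0.0003, 0.0002, -1.6785]]
```

```bash
python3 -m jog '[[[0.011,-0.007,0,0,0,0],[0,0,0,0,0,0.16],[0,0,0,0,0,0.16],[0,0,0,0,0,0.16],[0,0,0,0,0,0.16],[0,0,0,0,0,0.16],[0,0,0,0,0,0.16],[0,0,0,0,0,0.16],[0,0,0,0,0,0.16],[0,0,0,0,0,0.16],[0,0,0,0,0,0.02]]]'
python3 - <<'E'
from h import *
delta(.50,.022,.25,-.2)
c=grab("wrist");save(c[0],"w1.png",None,1.5);np.savez("/tmp/w1.npz",f=c[0],K=c[1],R=c[2],t=c[3]);print(c[3],c[2][:,2])
E
```

```text
clock: 3.02
tool_pos: [0.4987, 0.0249, 0.2505]
eef_rot: [0.773, 0.635, -0.0, -0.0]
contact_force: [-0.6, 0.3, 0.1]
opening: 0.995
finger_force: 0.0
t 3.02 pos [0.4987 0.0249 0.2505] q7 -0.20 shift [-0.0026  0.0018  0.0005] turns [[-0.0011, -0.0001, 0.0052], [0.0001, -0.0017, -3.1364]]
[0.5143802  0.10704568 0.39762516] [-0.06408897 -0.31272094 -0.94768044]
```

View pics/w1.png

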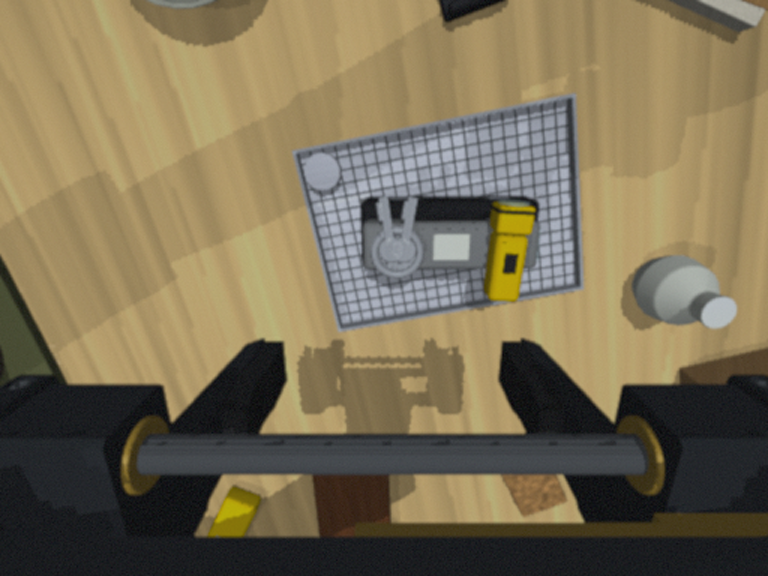

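The wrist view (x1.5) shows the ring at (397,248) with keys going up to (397,200), the torch from (512,203) to (503,300), the scanner's axis nearly horizontal, and the vase at (680,290). Next I'll compute positions.

```bash
python3 - <<'E'
from h import *
d=np.load("/tmp/w1.npz");c=(d["f"],d["K"],d["R"],d["t"]);f=c[0]
hsv=cv2.cvtColor(f,cv2.COLOR_RGB2HSV)
def pr(n,x,y,z): 
    r=ray(c,(x/1.5,y/1.5),z)[0];print(n,np.round(r,4));return r
r=pr("ring",397,248,.075);k=pr("keytips",397,200,.07);print("key yaw",np.arctan2(*(k-r)[1::-1]))
g=cv2.cvtColor(f,cv2.COLOR_RGB2GRAY)
m=((hsv[...,0]>18)&(hsv[...,0]<34)&(hsv[...,1]>170)&(hsv[...,2]>90)).astype(np.uint8)*255
m[:120]=0;m[210:]=0;m[:,:300]=0;m=cv2.morphologyEx(m,cv2.MORPH_CLOSE,np.ones((7,7)))
k=max(cv2.findContours(m,0,1)[0],key=cv2.contourArea)[:,0];P=ray(c,k,.093)[:,:2].astype(np.float32);print("torch",cv2.minAreaRect(P))
for n,x,y in [("sc-bl",362,268),("sc-br",536,262),("sc-tl",364,221)]: pr(n,x,y,.065)
for n,x,y in [("case tl",364,199),("case tr",537,199)]: pr(n,x,y,.041)
# ring circle
cr=cv2.resize(g[120:200,230:310],None,fx=4,fy=4,interpolation=2)
h=cv2.HoughCircles(cv2.medianBlur(cr,5),cv2.HOUGH_GRADIENT,1,40,param1=80,param2=20,minRadius=50,maxRadius=90)
for q in (h[0][:3] if h is not None else []):
    u=(230+q[0]/4,120+q[1]/4);print("circ",u,q[2]/4,ray(c,u,.075)[0])
E
```

```text
ring [0.5023 0.0285 0.075 ]
keytips [0.5096 0.0662 0.07  ]
key yaw 1.3786764933694258
torch ((0.5886642932891846, 0.011730372905731201), (0.0781191736459732, 0.030576780438423157), 78.25694274902344)
sc-bl [0.4689 0.0145 0.065 ]
sc-br [ 0.6166 -0.009   0.065 ]
sc-tl [0.4794 0.054  0.065 ]
case tl [0.481 0.069 0.041]
case tr [0.6295 0.0398 0.041 ]
```

```bash
python3 -m jog '[[[0.002,0.003,0.04,0,0,0],[0,0,0.04,0,0,0],[0,0,0.04,0,0,0],[0,0,0.02,0,0,0],[0,0,0.005,0,0,0],[0,0,0,0,0,0]]]'
python3 - <<'E'
from h import *
delta(.502,.0265,.0675,-.2)
c=grab("wrist");save(c[0],"w2.png",None,1.5);np.savez("/tmp/w2.npz",f=c[0],K=c[1],R=c[2],t=c[3]);p=proj(c,[get_state()["tool_pos"]]);print(p*1.5)
E
```

```text
clock: 3.82
tool_pos: [0.5031, 0.0254, 0.106]
eef_rot: [0.773, 0.635, 0.0, -0.0]
contact_force: [0.5, -0.1, -0.6]
opening: 0.998
finger_force: 0.0
t 3.83 pos [0.5031 0.0254 0.106 ] q7 -0.16 shift [ 0.0009 -0.0014  0.0385] turns [[0.0002, -0.0005, 0.0041], [0.0008, 0.0003, -3.1375]]
[[394.97779112 360.18185278]]
```

View pics/w2.png

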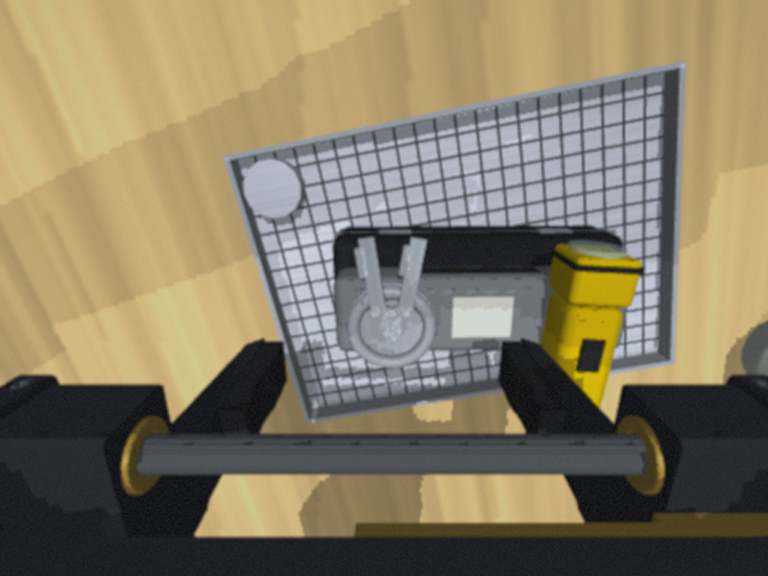

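The ring is at (391,325), fully between the fingertips. The torch is clear of the right finger.

```bash
python3 - <<'E'
from h import *
d=np.load("/tmp/w2.npz");c=(d["f"],d["K"],d["R"],d["t"])
r=ray(c,(391/1.5,325/1.5),.075)[0];print("ring",r)
k=ray(c,(391/1.5,242/1.5),.072)[0];print("key tip",k,np.linalg.norm((k-r)[:2]),np.arctan2(*(k-r)[1::-1]))
a=ray(c,(348/1.5,327/1.5),.073)[0];b=ray(c,(434/1.5,325/1.5),.073)[0];print("dia",np.linalg.norm(a-b),(a+b)/2)
delta(r[0],r[1],.0675,-.2)
E
```

```text
ring [0.50202058 0.02703883 0.075     ]
key tip [0.50991493 0.066683   0.072     ] 0.04042252513648787 1.374237485772464
dia 0.04223700188221683 [0.50170768 0.02561302 0.073     ]
t 3.88 pos [0.5035 0.0253 0.1064] q7 -0.16 shift [ 0.0014 -0.0018  0.0389] turns [[0.0011, -0.0007, 0.0038], [0.0011, 0.0018, -3.1378]]
```

```bash
python3 -m jog '[[[0.001,-0.002,0.02,0,0,0],[0,0,0.015,0,0,0],[0,0,0.004,0,0,0],[0,0,0,0,0,0]]]' && python3 -m jog '[[[0,0,0,0,0,0],[0,0,0,0,0,0],[0,0,0,0,0,0],[0,0,0,0,0,0],[0,0,0,0,0,0],[0,0,0,0,0,0]]]' 0.03 15
```

```text
clock: 4.38
tool_pos: [0.5014, 0.0264, 0.0668]
eef_rot: [0.773, 0.634, 0.0, 0.0]
contact_force: [0.4, 0.1, 0.1]
opening: 0.997
finger_force: 0.0
clock: 5.12
tool_pos: [0.5014, 0.0265, 0.0668]
eef_rot: [0.773, 0.634, 0.0, 0.0]
contact_force: [-0.3, 0.1, 1.4]
opening: 0.497
finger_force: 15.0
```

```bash
python3 -m jog '[[[0,0,-0.02,0,0,0],[0,0,-0.04,0,0,0],[0,0,-0.04,0,0,0],[0.02,-0.013,-0.015,0,0,0],[0.041,-0.027,0,0,0,0],[0.041,-0.027,0,0,0,0],[0.041,-0.027,0,0,0,0],[0.041,-0.027,0,0,0,0],[0.041,-0.027,0,0,0,0],[0.021,-0.017,0,0,0,0],[0,0,0,0,0,0]]]'
python3 - <<'E'
from h import *
c=grab("wrist");save(c[0],"w3.png",None,1.5);np.savez("/tmp/w3.npz",f=c[0],K=c[1],R=c[2],t=c[3]);delta(.387,.3005,.1,None)
E
```

```text
clock: 6.5
tool_pos: [0.386, 0.3021, 0.1814]
eef_rot: [0.772, 0.636, -0.0, -0.001]
contact_force: [-0.2, -0.3, -1.5]
opening: 0.499
finger_force: 15.0
t 6.55 pos [0.3871 0.3001 0.1815] q7 -0.67 shift [ 0.0004 -0.0001  0.0815]
```

View pics/w3.png

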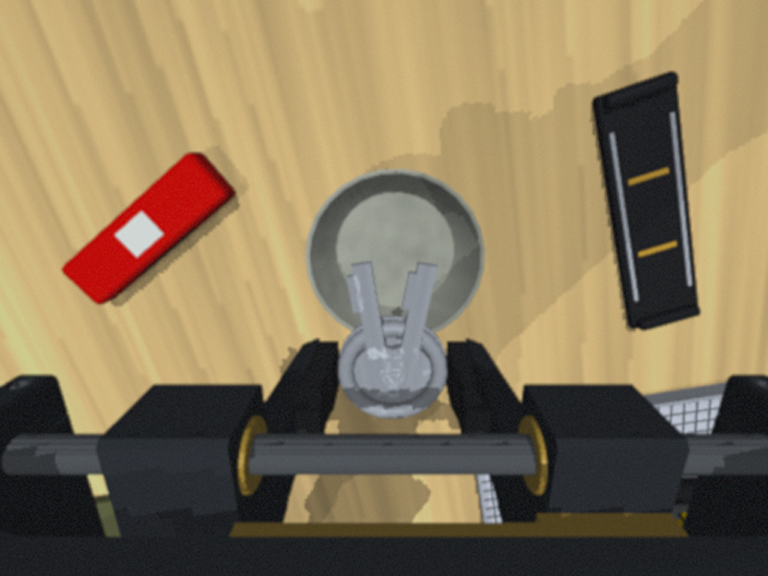

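The ring is held. The bowl rim runs from (307,250) to (483,250) with its top at (395,170). The dock's stop-top corners are at about (597,100), (676,74), (698,313) and (634,328).

```bash
python3 - <<'E'
from h import *
d=np.load("/tmp/w3.npz");c=(d["f"],d["K"],d["R"],d["t"])
P=ray(c,np.array([(307,252),(483,250),(395,170),(330,190),(460,190),(322,298)])/1.5,.036)[:,:2]
A=np.c_[2*P,np.ones(len(P))];s=np.linalg.lstsq(A,(P**2).sum(1),rcond=None)[0];print("bowl",s[:2],"r",np.sqrt(s[2]+s[0]**2+s[1]**2))
D=ray(c,np.array([(597,100),(676,74),(698,313),(636,328)])/1.5,.017)[:,:2];print("dock",cv2.minAreaRect(D.astype(np.float32)),D)
b=s[:2]; ku=np.array([.195,.981]); t=b-ku*.005;delta(t[0],t[1],.0095,-.2)
E
```

```text
bowl [0.38787386 0.30644745] r 0.06609981769916144
dock ((0.5881299376487732, 0.2963966131210327), (0.05473930016160011, 0.18990293145179749), 7.117946624755859) [[0.54920556 0.38722485]
 [0.60358508 0.39351046]
 [0.62705427 0.20556837]
 [0.57612069 0.20135539]]
t 6.55 pos [0.3871 0.3001 0.1815] q7 -0.67 shift [ 0.0015 -0.0004  0.172 ] turns [[-0.0003, 0.0007, 0.0048], [-0.001, -0.0004, -3.1368]]
```

```bash
python3 -m jog '[[[0.0015,0,0.04,0,0,0],[0,0,0.05,0,0,0],[0,0,0.04,0,0,0],[0,0,0.02,0,0,0],[0,0,0.012,0,0,0],[0,0,0.006,0,0,0],[0,0,0.004,0,0,0],[0,0,0,0,0,0]]]'
python3 -m jog '[[[0,0,0.0015,0,0,0],[0,0,0,0,0,0]]]'
```

```text
clock: 7.55
tool_pos: [0.3881, 0.3016, 0.0101]
eef_rot: [0.773, 0.634, 0.0, 0.0]
contact_force: [0.5, 0.8, -0.8]
opening: 0.497
finger_force: 15.0
clock: 7.8
tool_pos: [0.3879, 0.3017, 0.0085]
eef_rot: [0.773, 0.634, 0.0, -0.0]
contact_force: [-0.3, 0.1, -0.8]
opening: 0.497
finger_force: 15.0
```

```bash
python3 -m jog '[[[0,0,0.0015,0,0,0],[0,0,0,0,0,0]]]';python3 -m jog '[[[0,0,0,0,0,0],[0,0,0,0,0,0],[0,0,0,0,0,0]]]' 0.051
```

```text
clock: 8.05
tool_pos: [0.3879, 0.3017, 0.0068]
eef_rot: [0.773, 0.634, 0.0, -0.0]
contact_force: [-0.2, -0.4, -0.9]
opening: 0.498
finger_force: 15.0
clock: 8.43
tool_pos: [0.3879, 0.3015, 0.0067]
eef_rot: [0.773, 0.634, 0.0, 0.0]
contact_force: [-0.7, 0.6, 0.4]
opening: 0.576
finger_force: 0.0
```

```bash
python3 -m jog '[[[0,0,-0.02,0,0,0],[0,0,-0.05,0,0,0],[0,0,-0.055,0,0,0],[-0.015,0.016,-0.04,0,0,0],[-0.035,0.036,0,0,0,0],[-0.035,0.036,0,0,0,0],[-0.035,0.036,0,0,0,0],[-0.035,0.036,0,0,0,0],[-0.035,0.036,0,0,0,0],[-0.035,0.036,0,0,0,0],[-0.02,0.021,0,0,0,0],[0,0,0,0,0,0]]]'
python3 -m jog '[[[0,0,0,0,0,0]]]' 0.07
python3 - <<'E'
from h import *
c=grab("wrist");save(c[0],"w4.png",None,1.5);np.savez("/tmp/w4.npz",f=c[0],K=c[1],R=c[2],t=c[3]);delta(.5887,.0117,.07,-.205);f=c[0]
hsv=cv2.cvtColor(f,cv2.COLOR_RGB2HSV)
m=((hsv[...,0]>18)&(hsv[...,0]<34)&(hsv[...,1]>170)&(hsv[...,2]>90)).astype(np.uint8)*255
m[280:]=0;m=cv2.morphologyEx(m,cv2.MORPH_CLOSE,np.ones((7,7)))
for k in cv2.findContours(m,0,1)[0]:
    if cv2.contourArea(k)>400: print(cv2.boundingRect(k),cv2.minAreaRect(ray(c,k[:,0],.093)[:,:2].astype(np.float32)))
E
```

```text
clock: 9.93
tool_pos: [0.5887, 0.0088, 0.1716]
eef_rot: [0.775, 0.632, -0.0, 0.001]
contact_force: [-1.3, -0.4, 0.4]
opening: 0.579
finger_force: 0.0
clock: 10.05
tool_pos: [0.5869, 0.0133, 0.1714]
eef_rot: [0.773, 0.635, -0.0, -0.001]
contact_force: [-0.5, 0.2, -0.3]
opening: 0.667
finger_force: 0.0
t 10.10 pos [0.5869 0.0138 0.1715] q7 -0.14 shift [-0.0018  0.0024  0.1015] turns [[-0.0019, -0.0011, 0.0104], [0.0017, -0.0029, -3.1312]]
(251, 153, 33, 84) ((0.5900993943214417, 0.011789098381996155), (0.07903371006250381, 0.026921715587377548), 77.32736206054688)
```

View pics/w4.png

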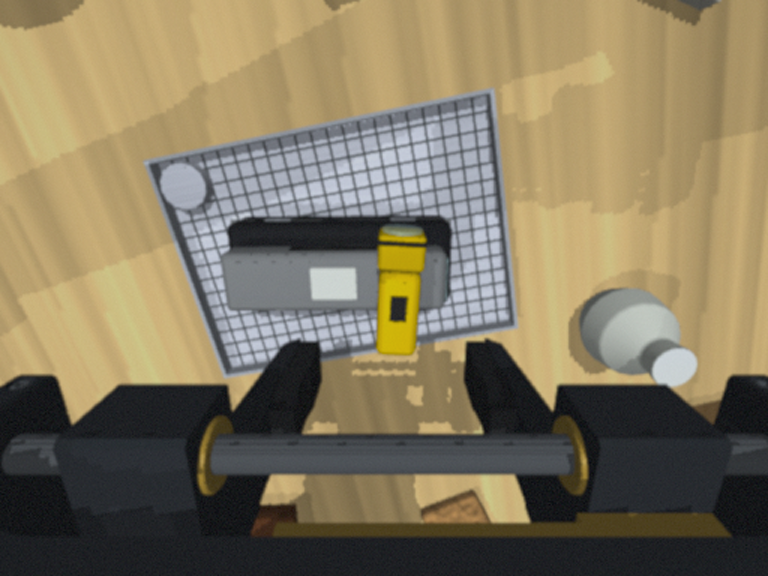

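The torch runs from (400,228) to (397,353), with its top rectangle measuring 79x27 mm centred at (.590,.012). The vase is clear of the fingers.

```bash
python3 -m jog '[[[-0.0015,0.0025,0.04,0,0,0.012],[0,0,0.04,0,0,0],[0,0,0.015,0,0,0],[0,0,0.0065,0,0,0],[0,0,0,0,0,0]]]' && python3 -m jog '[[[0,0,0,0,0,0],[0,0,0,0,0,0],[0,0,0,0,0,0],[0,0,0,0,0,0],[0,0,0,0,0,0],[0,0,0,0,0,0]]]' 0.02 15
python3 -c "
from h import *
delta(.595,-.29,.2,None)"
```

```text
clock: 10.72
tool_pos: [0.5906, 0.0102, 0.0709]
eef_rot: [0.777, 0.63, 0.0, 0.0]
contact_force: [-0.4, 0.4, 0.3]
opening: 0.8
finger_force: 0.0
clock: 11.48
tool_pos: [0.5902, 0.0098, 0.0703]
eef_rot: [0.777, 0.63, 0.0, -0.0]
contact_force: [0.2, 0.0, 1.2]
opening: 0.312
finger_force: 14.8
t 11.47 pos [0.5902 0.0098 0.0703] q7 -0.12 shift [-0.2923  0.0669 -0.1297]
```

```bash
python3 -m jog '[[[0,0,-0.02,0,0,0],[0,0,-0.05,0,0,0],[-0.02,0.005,-0.05,0,0,0],[-0.045,0.01,-0.01,0,0,0],[-0.045,0.01,0,0,0,0],[-0.045,0.01,0,0,0,0],[-0.045,0.01,0,0,0,0],[-0.045,0.01,0,0,0,0],[-0.045,0.01,0,0,0,0],[0,0,0,0,0,0]]]'
python3 -m jog '[[[0,0,0,0,0,-0.15],[0,0,0,0,0,-0.15],[0,0,0,0,0,-0.14],[0,0,0,0,0,0],[0,0,0,0,0,0]]]'
python3 - <<'E'
from h import *
c=grab("wrist");save(c[0],"w5.png",None,1.5);np.savez("/tmp/w5.npz",f=c[0],K=c[1],R=c[2],t=c[3]);delta(.595,-.29,.2,.235)
E
```

```text
clock: 12.72
tool_pos: [0.5915, -0.2935, 0.1998]
eef_rot: [0.779, 0.627, -0.002, 0.001]
contact_force: [-0.1, 1.0, -1.2]
opening: 0.319
finger_force: 14.8
clock: 13.35
tool_pos: [0.5936, -0.2866, 0.2]
eef_rot: [0.622, 0.783, 0.0, -0.0]
contact_force: [-0.1, 0.5, -1.0]
opening: 0.318
finger_force: 14.8
t 13.40 pos [ 0.5936 -0.2868  0.2   ] q7 0.61 shift [-0.0034  0.0006  0.    ] turns [[-0.0002, -0.0004, -0.0052], [-0.0007, 0.0003, 3.1364]]
```

View pics/w5.png

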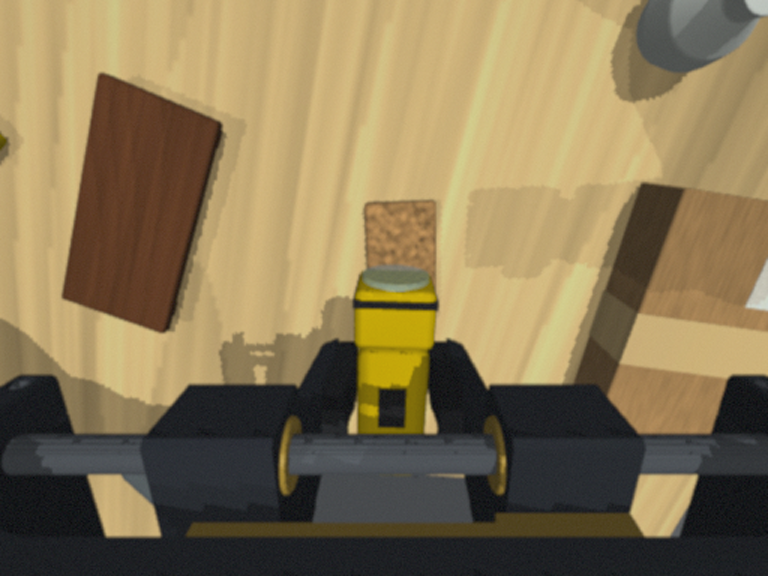

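The cork pad's far-end corners are at (364,203) and (436,200), with its sides running down to about (366,270) and (437,275) behind the held torch. The riser's top corners are at (100,74), (221,122), (168,331) and (63,297).

```bash
python3 - <<'E'
from h import *
d=np.load("/tmp/w5.npz");c=(d["f"],d["K"],d["R"],d["t"]);f=c[0]
A,B,C,D=ray(c,np.array([(364,203),(436,200),(437.5,275),(366,270)])/1.5,.012)[:,:2]
print("width",np.linalg.norm(A-B));r=C-B;l=D-A;u=r/np.linalg.norm(r)+l/np.linalg.norm(l);e=B-A;n=np.array([-e[1],e[0]])/np.linalg.norm(e)
if n@u<0:n=-n
u/=np.linalg.norm(u);print("yaw sides",np.arctan2(u[1],u[0])%np.pi,"yaw end",np.arctan2(n[1],n[0])%np.pi)
v=u+n;v/=np.linalg.norm(v);ctr=(A+B)/2+.055*v;yaw=np.arctan2(v[1],v[0])%np.pi;print("cork",ctr,yaw)
# torch centre is +2mm tool x of TCP
t=ctr+v*.002;delta(t[0],t[1],.018,yaw-np.pi/2)
print("riser",cv2.minAreaRect(ray(c,np.array([(100,74),(221,122),(168,331),(63,297)])/1.5,.025)[:,:2].astype(np.float32)))
print("torch axis end in tool px", proj(c,[get_state()["tool_pos"]])*1.5)
E
```

```text
width 0.059370621960109685
yaw sides 1.8316427626970169 yaw end 1.8414709095973885
cork [ 0.60416569 -0.2984644 ] 1.8365568361472027
t 13.40 pos [ 0.5936 -0.2868  0.2   ] q7 0.61 shift [-0.0158  0.0077  0.182 ] turns [[-0.0002, -0.0004, -0.036], [-0.0007, 0.0003, 3.1056]]
riser ((0.3860889673233032, -0.30269837379455566), (0.18756520748138428, 0.09021655470132828), 80.94617462158203)
torch axis end in tool px [[393.73681735 361.05102473]]
```

```bash
python3 -m jog '[[[-0.05,0,0,0,0,-0.036],[-0.05,0,0,0,0,0],[0,0,0,0,0,0],[0,0,0,0,0,0]]]'
python3 - <<'E'
from h import *
c=grab("wrist");save(c[0],"w6.png",None,1.5);np.savez("/tmp/w6.npz",f=c[0],K=c[1],R=c[2],t=c[3]);delta(.604,-.2985,.018,.266)
E
```

```text
clock: 13.9
tool_pos: [0.6182, -0.3831, 0.1997]
eef_rot: [0.607, 0.795, 0.0, -0.001]
contact_force: [-0.6, 0.5, -1.0]
opening: 0.319
finger_force: 14.8
t 13.95 pos [ 0.6185 -0.3822  0.1999] q7 0.75 shift [0.0842 0.0081 0.1821] turns [[0.0002, -0.0021, 0.0022], [0.0032, 0.0003, -3.1394]]
```

View pics/w6.png

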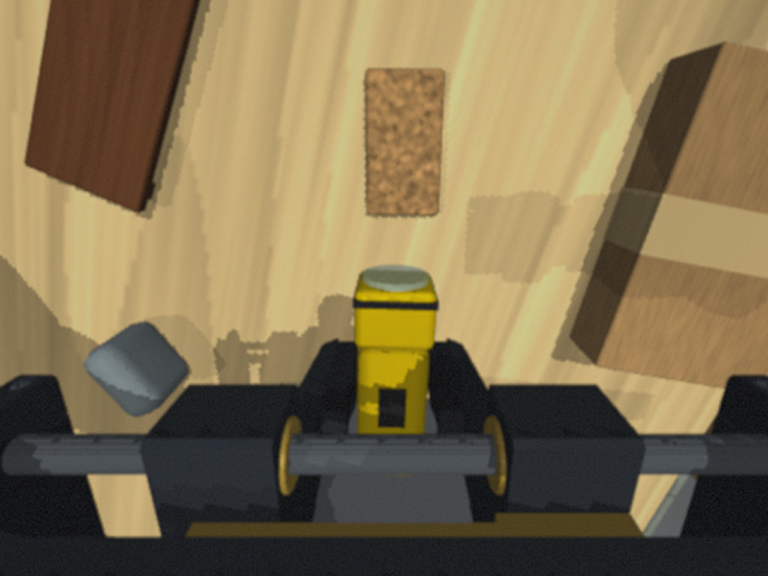

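The whole pad is visible, with corners at (366,69), (445,69), (438,215) and (366,215).

```bash
python3 - <<'E'
from h import *
d=np.load("/tmp/w6.npz");c=(d["f"],d["K"],d["R"],d["t"]);f=c[0]
P=ray(c,np.array([(366,69),(445,69),(438.5,214),(366,214)])/1.5,.012)[:,:2]
m=P.mean(0);v=(P[0]-P[3])+(P[1]-P[2]);v/=np.linalg.norm(v);yaw=np.arctan2(v[1],v[0])
print("len",np.linalg.norm(P[0]-P[3]),np.linalg.norm(P[1]-P[2]),"w",np.linalg.norm(P[0]-P[1]),np.linalg.norm(P[3]-P[2]),m,yaw)
t=m-v*.002;delta(t[0],t[1],.0185,yaw-np.pi/2)
E
```

```text
len 0.10805447388702723 0.10801270029178504 w 0.05895573389252316 0.060281407437652285 [ 0.60389849 -0.29883371] 1.8230028227219377
t 13.95 pos [ 0.6185 -0.3822  0.1999] q7 0.75 shift [0.0819 0.0079 0.1816] turns [[0.0002, -0.0021, 0.0159], [0.0032, 0.0003, -3.1256]]
```

```bash
python3 -m jog '[[[0.041,0.004,0.02,0,0,0.016],[0.041,0.004,0.04,0,0,0],[0,0,0.05,0,0,0],[0,0,0.04,0,0,0],[0,0,0.015,0,0,0],[0,0,0.01,0,0,0],[0,0,0,0,0,0]]]'
python3 -c "
from h import *
delta(.6044,-.3008,.0173,.252)"
```

```text
clock: 14.82
tool_pos: [0.6056, -0.3029, 0.0259]
eef_rot: [0.613, 0.79, 0.0, 0.0]
contact_force: [-1.4, 0.1, -1.4]
opening: 0.318
finger_force: 14.8
t 14.82 pos [ 0.6056 -0.3029  0.0259] q7 0.63 shift [ 0.0023 -0.0006  0.0086] turns [[0.001, 0.0004, -0.0008], [0.0007, -0.0015, 3.1408]]
```

```bash
python3 -m jog '[[[0.0023,-0.0006,0.004,0,0,0],[0,0,0.0025,0,0,0],[0,0,0,0,0,0]]]'; python3 -m jog '[[[0,0,0.0015,0,0,0],[0,0,0,0,0,0]]]';
```

```text
clock: 15.2
tool_pos: [0.6039, -0.3009, 0.0189]
eef_rot: [0.613, 0.79, 0.0, 0.0]
contact_force: [0.1, 0.5, -0.1]
opening: 0.318
finger_force: 14.8
clock: 15.45
tool_pos: [0.6041, -0.3011, 0.0174]
eef_rot: [0.613, 0.79, 0.0, 0.0]
contact_force: [-0.1, -0.2, 0.0]
opening: 0.319
finger_force: 14.8
```

```bash
python3 -m jog '[[[0,0,0,0,0,0],[0,0,0,0,0,0],[0,0,0,0,0,0]]]' 0.05; python3 -m jog '[[[0,0,-0.01,0,0,0],[0,0,-0.03,0,0,0],[0,0,-0.05,0,0,0],[0,0,-0.05,0,0,0],[0.046,0.003,-0.05,0,0,0],[0.046,0.003,0,0,0,0],[0.046,0.003,0,0,0,0],[0.046,0.003,0,0,0,0],[0.046,0.003,0,0,0,0],[0.046,0.003,0,0,0,0],[0.046,0.004,0,0,0,0],[0,0,0,0,0,0]]]'
python3 -m jog '[[[0,0,0,0,0,-0.17],[0,0,0,0,0,-0.17],[0,0,0,0,0,-0.17],[0,0,0,0,0,-0.17],[0,0,0,0,0,-0.16],[0,0,0,0,0,-0.16],[0,0,0,0,0,-0.16],[0,0,0,0,0,0]]]' 0.075
python3 -c "
from h import *
delta(.545,.02,.22,1.41)
c=grab('wrist');save(c[0],'w7.png',None,1.5);np.savez('/tmp/w7.npz',f=c[0],K=c[1],R=c[2],t=c[3])
print(c[3],get_state()['opening'])
"
```

```text
clock: 15.82
tool_pos: [0.6039, -0.3008, 0.0172]
eef_rot: [0.613, 0.79, 0.0, -0.0]
contact_force: [0.4, 0.1, 0.4]
opening: 0.563
finger_force: 0.0
clock: 17.32
tool_pos: [0.5454, 0.0181, 0.2039]
eef_rot: [0.61, 0.792, 0.001, -0.001]
contact_force: [0.4, -0.9, 0.3]
opening: 0.567
finger_force: 0.0
clock: 18.32
tool_pos: [0.5461, 0.0114, 0.2036]
eef_rot: [0.082, 0.997, -0.0, 0.0]
contact_force: [0.4, 0.1, -0.9]
opening: 0.854
finger_force: 0.0
t 18.32 pos [0.5461 0.0114 0.2036] q7 1.02 shift [ 0.0025  0.0083 -0.0165] turns [[-0.0002, 0.0007, -0.0025], [0.0011, 0.0003, 3.1391]]
[0.4630195  0.02531374 0.35059352] 0.8528436985292751
```

View pics/w7.png

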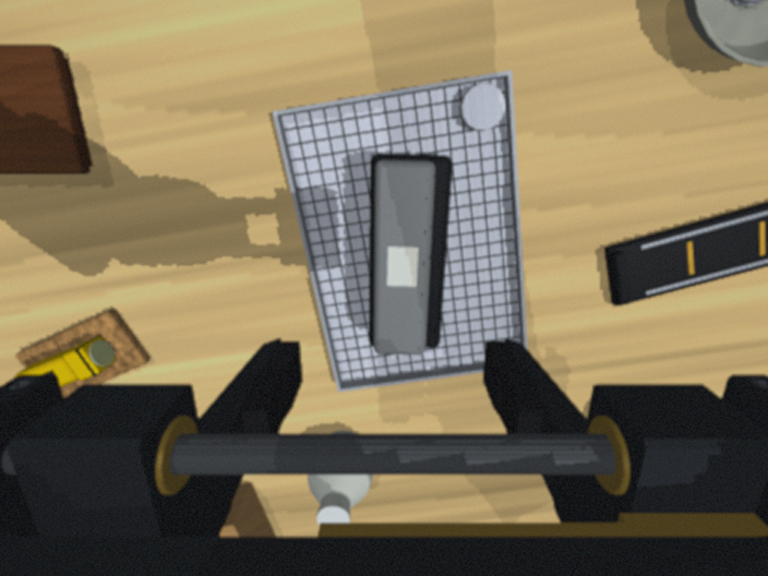

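The scanner's top corners are at (376,160), (436,160), (428,352) and (373,350). The case's right edge runs from (452,158) to (440,348). The torch sits on the cork pad at the lower left.

```bash
python3 - <<'E'
from h import *
d=np.load("/tmp/w7.npz");c=(d["f"],d["K"],d["R"],d["t"]);f=c[0]
P=ray(c,np.array([(376,160),(436,160),(428,352),(373,350)])/1.5,.065)[:,:2]
print("edges",[round(np.linalg.norm(P[i]-P[(i+1)%4]),4) for i in range(4)])
m=P.mean(0);v=(P[3]-P[0])+(P[2]-P[1]);yaw=np.arctan2(v[1],v[0]);print("scanner",m,yaw, [np.arctan2(*(P[a]-P[b])[::-1]) for a,b in((3,0),(2,1))])
Q=ray(c,np.array([(452,158),(440,348)])/1.5,.041)[:,:2];e=Q[1]-Q[0];print("case edge",Q,np.linalg.norm(e),np.arctan2(e[1],e[0]))
delta(m[0],m[1],.046,yaw+np.pi/2)
save(f,"w7c.png",(220,80,320,260),4)
E
```

```text
edges [np.float64(0.0408), np.float64(0.1464), np.float64(0.0438), np.float64(0.1447)]
scanner [0.54484108 0.02016064] -0.18225024793644218 [np.float64(-0.19260315874166234), np.float64(-0.17201977308816832)]
case edge [[0.47824722 0.06765706]
 [0.63197709 0.03938668]] 0.1563076650945693 -0.18186454219777226
t 18.38 pos [0.5461 0.0116 0.2035] q7 1.02 shift [0.0027 0.0083 0.1575] turns [[-0.0002, 0.0006, 0.0179], [-0.0009, -0.0004, -3.1237]]
```

View pics/w7c.png

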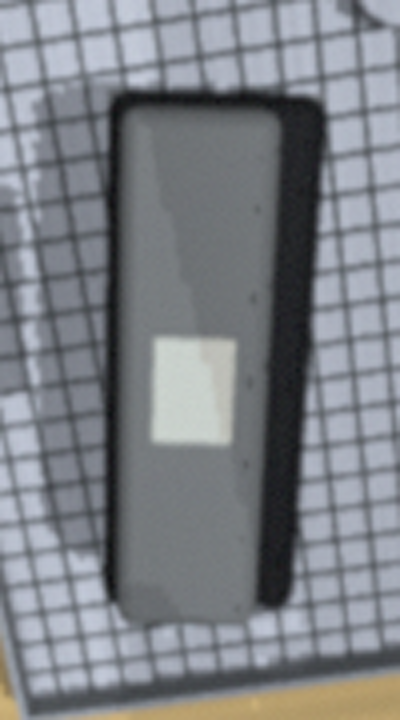

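```bash
python3 -m jog '[[[0.0027,0.0083,0.03,0,0,0.018],[0,0,0.05,0,0,0],[0,0,0.045,0,0,0],[0,0,0.02,0,0,0],[0,0,0.0115,0,0,0],[0,0,0,0,0,0]]]' && python3 -c "
from h import *
delta(.5448,.0202,.045,1.389)"; python3 -m jog '[[[0,0,0,0,0,0],[0,0,0,0,0,0],[0,0,0,0,0,0],[0,0,0,0,0,0],[0,0,0,0,0,0],[0,0,0,0,0,0]]]' 0.03 25
```

```text
clock: 19.12
tool_pos: [0.5445, 0.0212, 0.0465]
eef_rot: [0.089, 0.996, -0.0, -0.0]
contact_force: [-0.5, -0.8, -0.3]
opening: 0.848
finger_force: 0.0
t 19.12 pos [0.5445 0.0212 0.0465] q7 0.88 shift [-0.0004 -0.001   0.0015] turns [[-0.0006, -0.0002, 0.0029], [0.0003, -0.0009, -3.1387]]
clock: 19.88
tool_pos: [0.5447, 0.0208, 0.0471]
eef_rot: [0.089, 0.996, -0.0, 0.0]
contact_force: [-0.3, -1.7, 7.0]
opening: 0.477
finger_force: 25.0
```

```bash
python3 -m jog '[[[0,0,-0.015,0,0,0],[0,0,-0.04,0,0,0],[0,0,-0.05,0,0,0],[0,0,-0.05,0,0,0],[-0.018,0.041,0,0,0,0],[-0.018,0.041,0,0,0,0],[-0.018,0.041,0,0,0,0],[-0.018,0.041,0,0,0,0],[-0.018,0.041,0,0,0,0],[-0.018,0.041,0,0,0,0],[-0.018,0.04,0,0,0,0],[0,0,0,0,0,0]]]'
python3 -m jog '[[[0,0,0,0,0,0]]]'
python3 - <<'E'
from h import *
c=grab("wrist");save(c[0],"w8.png",None,1.5);np.savez("/tmp/w8.npz",f=c[0],K=c[1],R=c[2],t=c[3]);delta(.588,.296,.2,.124)
E
```

```text
clock: 21.38
tool_pos: [0.7181, 0.2856, 0.2009]
eef_rot: [0.086, 0.996, 0.002, -0.001]
contact_force: [-0.8, -0.0, -2.2]
opening: 0.474
finger_force: 25.0
clock: 21.5
tool_pos: [0.7184, 0.2799, 0.2015]
eef_rot: [0.089, 0.996, -0.001, -0.001]
contact_force: [0.5, -0.6, -1.1]
opening: 0.471
finger_force: 25.0
t 21.55 pos [0.7187 0.2791 0.2017] q7 0.81 shift [ 0.1316 -0.0066  0.0018] turns [[-0.0017, 0.0005, 1.2683], [-0.0005, -0.0019, -1.8732]]
```

View pics/w8.png

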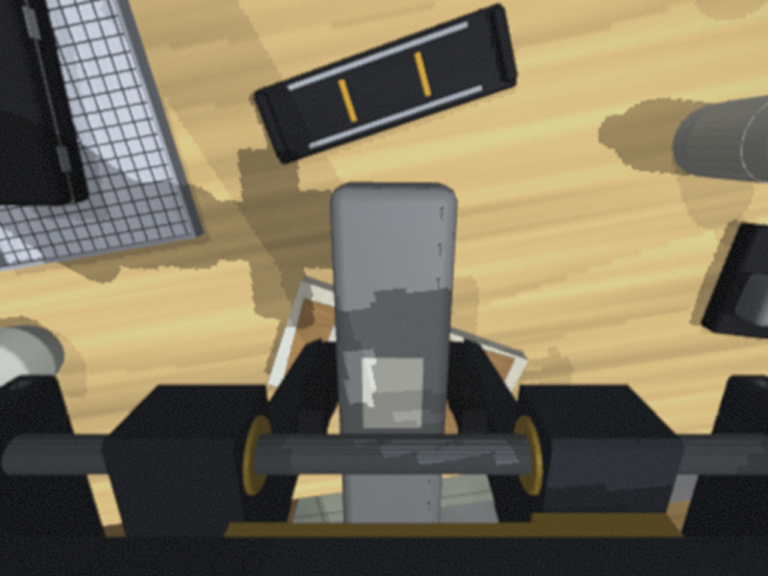

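The scanner is held level. The dock is fully visible: rail ends at (289,88), (467,25), (481,88) and (310,147), orange lines at (348,101) and (423,75), and outer stop corners at about (256,94), (500,6), (516,83) and (286,161).

```bash
python3 - <<'E'
from h import *
d=np.load("/tmp/w8.npz");c=(d["f"],d["K"],d["R"],d["t"]);f=c[0]
def q(n,pts,z):
    P=ray(c,np.array(pts)/1.5,z)[:,:2];v=(P[1]-P[0])+(P[2]-P[3])
    print(n,P.mean(0),"yaw %.4f"%np.arctan2(v[1],v[0]),[round(float(np.linalg.norm(P[i]-P[(i+1)%4])),4) for i in range(4)])
q("rails",[(289,88),(467,25),(481,88),(310,147)],.010)
q("orange",[(342,80),(417,54),(429,96),(354,122)],.010)
q("outer",[(256,94),(500,6),(516,83),(286,161)],.016)
m=(cv2.cvtColor(f,cv2.COLOR_RGB2GRAY)<75).astype(np.uint8)*255;m[125:]=0;m[:,:155]=0
m=cv2.morphologyEx(m,cv2.MORPH_CLOSE,np.ones((9,9)));m=cv2.morphologyEx(m,cv2.MORPH_OPEN,np.ones((5,5)))
k=max(cv2.findContours(m,0,1)[0],key=cv2.contourArea)[:,0]
for z in (0.01,.018): print(z,cv2.minAreaRect(ray(c,k,z)[:,:2].astype(np.float32)))
# held scanner: front edge midpoint & side edges at top z
zt=get_state()["tool_pos"][2]+.018
S=ray(c,np.array([(331,195),(457,195),(455,330),(335,330)])/1.5,zt)[:,:2];Rt=R.from_quat(get_state()["eef_rot"]).as_matrix()
print("scanner in tool",((np.c_[S,np.full(4,zt)]-get_state()["tool_pos"])@Rt)[:,:2])
F=ray(c,[(394/1.5,184/1.5)],zt)[0];print("front",(F-get_state()["tool_pos"])@Rt)
E
```

```text
rails [0.59283165 0.29711814] yaw 1.6999 [0.1401, 0.0439, 0.1402, 0.0448]
orange [0.59293041 0.29726842] yaw 1.6978 [0.0593, 0.0303, 0.0612, 0.0309]
outer [0.59364232 0.29801515] yaw 1.7001 [0.1881, 0.052, 0.1855, 0.0519]
0.01 ((0.5919915437698364, 0.29635512828826904), (0.05933478847146034, 0.1968916654586792), 8.288329124450684)
0.018 ((0.5930271744728088, 0.29632580280303955), (0.057933054864406586, 0.19224035739898682), 8.28832721710205)
scanner in tool [[ 0.07003147 -0.01832185]
 [ 0.07006895  0.0214188 ]
 [ 0.02329624  0.0231538 ]
 [ 0.02324307 -0.01912512]]
front [ 0.07343363  0.00154289 -0.01795687]
```

```bash
python3 -m jog '[[[0.042,-0.002,0,0,0,0],[0.042,-0.002,0,0,0,0],[0.043,-0.002,0,0,0,0],[0,0,0,0,0,0.16],[0,0,0,0,0,0.16],[0,0,0,0,0,0.16],[0,0,0,0,0,0.16],[0,0,0,0,0,0.16],[0,0,0,0,0,0.16],[0,0,0,0,0,0.16],[0,0,0,0,0,0.144],[0,0,0,0,0,0]]]'
python3 -m jog '[[[0,0,0.04,0,0,0],[0,0,0.05,0,0,0],[0,0,0.02,0,0,0],[0,0,0,0,0,0]]]'
python3 - <<'E'
from h import *
c=grab("wrist");save(c[0],"w9.png",None,1.5);np.savez("/tmp/w9.npz",f=c[0],K=c[1],R=c[2],t=c[3]);delta(.5925,.2955,.0175,.128)
E
```

```text
clock: 23.05
tool_pos: [0.5929, 0.2958, 0.2023]
eef_rot: [0.66, 0.751, -0.0, 0.0]
contact_force: [0.3, -0.3, -1.5]
opening: 0.472
finger_force: 25.0
clock: 23.55
tool_pos: [0.5924, 0.2965, 0.0909]
eef_rot: [0.66, 0.751, -0.001, -0.0]
contact_force: [0.1, 0.2, -1.2]
opening: 0.473
finger_force: 25.0
t 23.60 pos [0.5937 0.2971 0.0925] q7 -0.34 shift [-0.0015 -0.0014  0.075 ] turns [[0.0009, -0.0004, 0.0015], [0.0007, 0.0014, -3.1401]]
```

View pics/w9.png

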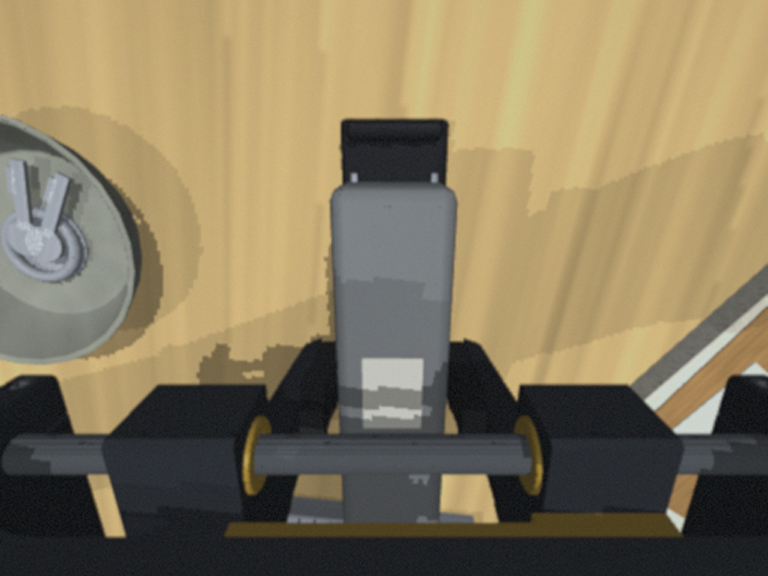

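The keys lie flat in the bowl at (40,240). The dock's far stop is at (342..448,121) and the held scanner's sides are at 331..457, so the two are almost collinear.

```bash
python3 - <<'E'
from h import *
d=np.load("/tmp/w9.npz");c=(d["f"],d["K"],d["R"],d["t"]);s=get_state();Rt=R.from_quat(s["eef_rot"]).as_matrix()
T=lambda P:np.round((P-s["tool_pos"])@Rt,4)[:,:2]
print("stop",T(ray(c,np.array([(342,121),(448,121),(344,145),(447,145)])/1.5,.018)))
print("rails",T(ray(c,np.array([(353,176),(435,176)])/1.5,.010)))
print("scanner",T(ray(c,np.array([(331,200),(457,200),(394,184)])/1.5,s["tool_pos"][2]+.018)))
E
```

```text
stop [[ 0.0955 -0.0278]
 [ 0.0955  0.0261]
 [ 0.0839 -0.0273]
 [ 0.0839  0.0261]]
rails [[ 0.0678 -0.0239]
 [ 0.0678  0.0212]]
scanner [[ 0.0674 -0.0211]
 [ 0.0674  0.0184]
 [ 0.0723 -0.0014]]
```

```bash
python3 -m jog '[[[0,0,0.03,0,0,0],[0,0,0.025,0,0,0],[0,0,0.01,0,0,0],[0,0,0.005,0,0,0],[0,0,0,0,0,0]]]'
python3 -m jog '[[[0,0,0.002,0,0,0],[0,0,0,0,0,0]]]'
```

```text
clock: 24.22
tool_pos: [0.5938, 0.2975, 0.0227]
eef_rot: [0.66, 0.751, 0.001, 0.0]
contact_force: [-0.6, 0.5, -2.4]
opening: 0.474
finger_force: 25.0
clock: 24.48
tool_pos: [0.5933, 0.2973, 0.0201]
eef_rot: [0.66, 0.751, 0.0, 0.0]
contact_force: [-1.0, 0.4, -1.3]
opening: 0.475
finger_force: 25.0
```

```bash
python3 -m jog '[[[0,0,0.0025,0,0,0],[0,0,0,0,0,0]]]'
python3 -m jog '[[[0,0,0.001,0,0,0],[0,0,0,0,0,0]]]'
```

```text
clock: 24.72
tool_pos: [0.5928, 0.2971, 0.0169]
eef_rot: [0.66, 0.751, -0.0, -0.0]
contact_force: [-0.2, 0.4, -1.9]
opening: 0.473
finger_force: 25.0
clock: 24.98
tool_pos: [0.5931, 0.2972, 0.0162]
eef_rot: [0.66, 0.751, 0.0, -0.0]
contact_force: [-0.5, -0.7, -1.0]
opening: 0.474
finger_force: 25.0
```

```bash
python3 -m jog '[[[0,0,0.001,0,0,0],[0,0,0,0,0,0]]]'
python3 -m jog '[[[0,0,0.001,0,0,0],[0,0,0,0,0,0]]]'
```

```text
clock: 25.22
tool_pos: [0.5931, 0.2972, 0.0162]
eef_rot: [0.66, 0.751, 0.0, -0.0]
contact_force: [-1.6, -0.2, 6.7]
opening: 0.479
finger_force: 25.0
clock: 25.48
tool_pos: [0.5931, 0.2972, 0.0162]
eef_rot: [0.66, 0.751, 0.0, -0.0]
contact_force: [-3.7, -1.8, 13.2]
opening: 0.476
finger_force: 25.0
```

```bash
python3 -m jog '[[[0,0,-0.0015,0,0,0],[0,0,0,0,0,0],[0,0,0,0,0,0],[0,0,0,0,0,0]]]' 0.065; python3 -m jog '[[[0,0,-0.01,0,0,0],[0,0,-0.03,0,0,0],[0,0,-0.05,0,0,0],[0,0,-0.05,0,0,0],[-0.02,-0.006,-0.05,0,0,0],[-0.044,-0.013,0,0,0,0],[-0.044,-0.013,0,0,0,0],[-0.044,-0.013,0,0,0,0],[-0.044,-0.013,0,0,0,0],[-0.044,-0.013,0,0,0,0],[-0.026,-0.007,0,0,0,0],[0,0,0,0,0,0]]]'
python3 -m jog '[[[0,0,0,0,0,-0.16],[0,0,0,0,0,-0.16],[0,0,0,0,0,-0.16],[0,0,0,0,0,-0.16],[0,0,0,0,0,-0.16],[0,0,0,0,0,-0.16],[0,0,0,0,0,-0.16],[0,0,0,0,0,-0.14],[0,0,0,0,0,0],[0,0,0,0,0,0]]]' 0.088
python3 - <<'E'
from h import *
c=grab("wrist");save(c[0],"w10.png",None,1.5);np.savez("/tmp/w10.npz",f=c[0],K=c[1],R=c[2],t=c[3]);delta(.5495,.023,.01,1.389);f=c[0]
m=(f.max(2)<50).astype(np.uint8)*255;m[235:]=0;m[:,:200]=0;m[:,340:]=0;m=cv2.morphologyEx(m,cv2.MORPH_OPEN,np.ones((7,7)))
for k in cv2.findContours(m,0,1)[0]:
    if cv2.contourArea(k)>1500: print(cv2.boundingRect(k),cv2.minAreaRect(ray(c,k[:,0],.041)[:,:2].astype(np.float32)))
E
```

```text
clock: 25.98
tool_pos: [0.593, 0.2972, 0.0154]
eef_rot: [0.66, 0.751, -0.0, -0.0]
contact_force: [0.5, -0.9, 0.1]
opening: 0.737
finger_force: 0.0
clock: 27.48
tool_pos: [0.5497, 0.0204, 0.2064]
eef_rot: [0.662, 0.75, -0.0, 0.001]
contact_force: [0.0, 0.3, -0.2]
opening: 0.737
finger_force: 0.0
clock: 28.72
tool_pos: [0.5501, 0.0243, 0.2059]
eef_rot: [0.091, 0.996, 0.0, 0.0]
contact_force: [0.1, -0.8, -0.5]
opening: 1.001
finger_force: 0.0
t 28.77 pos [0.55   0.0241 0.2058] q7 0.95 shift [ 0.0004 -0.0012  0.1958] turns [[0.0003, 0.0002, -0.001], [0.0003, -0.0005, 3.1406]]
(235, 102, 52, 126) ((0.5472117066383362, 0.023983707651495934), (0.05856756865978241, 0.15403996407985687), 79.12838745117188)
```

View pics/w10.png

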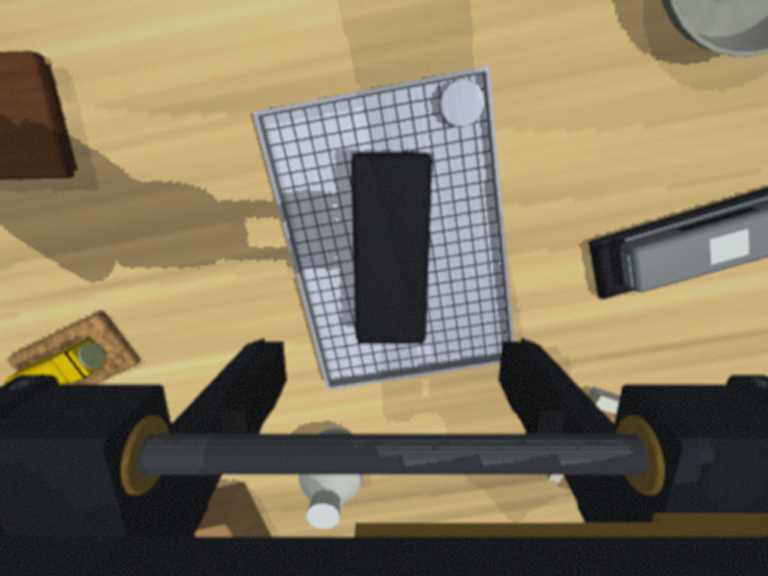

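The case is alone in the tray at (393,248), and its top rectangle fits 154x59. The scanner is lying in the dock and the torch is on the cork pad.

```bash
python3 -m jog '[[[0.0028,-0.0008,0.04,0,0,0.008],[0,0,0.05,0,0,0],[0,0,0.05,0,0,0],[0,0,0.03,0,0,0],[0,0,0.015,0,0,0],[0,0,0.0075,0,0,0],[0,0,0,0,0,0]]]' && python3 -m jog '[[[0,0,0,0,0,0],[0,0,0,0,0,0],[0,0,0,0,0,0],[0,0,0,0,0,0],[0,0,0,0,0,0]]]' 0.05 25
```

```text
clock: 29.65
tool_pos: [0.5475, 0.0232, 0.0136]
eef_rot: [0.095, 0.995, 0.0, 0.0]
contact_force: [-0.6, 0.0, -0.5]
opening: 1.001
finger_force: 0.0
clock: 30.28
tool_pos: [0.5474, 0.0232, 0.0137]
eef_rot: [0.095, 0.995, 0.0, 0.0]
contact_force: [-0.3, -0.0, 5.6]
opening: 0.703
finger_force: 25.0
```

```bash
python3 -m jog '[[[0,0,-0.015,0,0,0],[0,0,-0.04,0,0,0],[0,0,-0.05,0,0,0],[0,0,-0.05,0,0,0],[-0.006,-0.044,-0.035,0,0,0],[-0.006,-0.044,0,0,0,0],[-0.006,-0.044,0,0,0,0],[-0.006,-0.044,0,0,0,0],[-0.006,-0.044,0,0,0,0],[-0.006,-0.044,0,0,0,0],[-0.006,-0.042,0,0,0,0],[0,0,0,0,0,0]]]'
python3 -m jog '[[[0,0,0,0,0,0]]]'
python3 - <<'E'
from h import *
c=grab("wrist");save(c[0],"w11.png",None,1.5);np.savez("/tmp/w11.npz",f=c[0],K=c[1],R=c[2],t=c[3]);delta(.386,-.3035,.2,-.158);f=c[0]
hsv=cv2.cvtColor(f,cv2.COLOR_RGB2HSV);H,S,V=[hsv[...,i].astype(int) for i in range(3)]
m=((V<125)&(S>140)&(H<13)).astype(np.uint8)*255;m[190:]=0;m=cv2.morphologyEx(m,cv2.MORPH_CLOSE,np.ones((5,5)));m=cv2.morphologyEx(m,cv2.MORPH_OPEN,np.ones((5,5)))
for k in cv2.findContours(m,0,1)[0]:
    if cv2.contourArea(k)>1500: print(cv2.boundingRect(k),cv2.minAreaRect(k),cv2.minAreaRect(ray(c,k[:,0],.025)[:,:2].astype(np.float32)))
E
```

```text
clock: 31.78
tool_pos: [0.5283, -0.2906, 0.203]
eef_rot: [0.099, 0.995, -0.002, -0.001]
contact_force: [-0.6, 0.3, -1.4]
opening: 0.699
finger_force: 25.0
clock: 31.9
tool_pos: [0.5302, -0.2845, 0.2033]
eef_rot: [0.095, 0.996, 0.001, -0.0]
contact_force: [-0.2, -0.1, -1.0]
opening: 0.704
finger_force: 25.0
t 31.95 pos [ 0.5305 -0.2837  0.2034] q7 1.46 shift [ 0.1383 -0.0465  0.0034] turns [[0.0008, -0.0013, 1.5408], [0.0014, 0.0008, -1.6008]]
(126, 0, 179, 89) ((215.0, 44.0), (88.0, 178.0), 90.0) ((0.38627496361732483, -0.30431342124938965), (0.18735405802726746, 0.08553723990917206), 79.16410827636719)
```

View pics/w11.png

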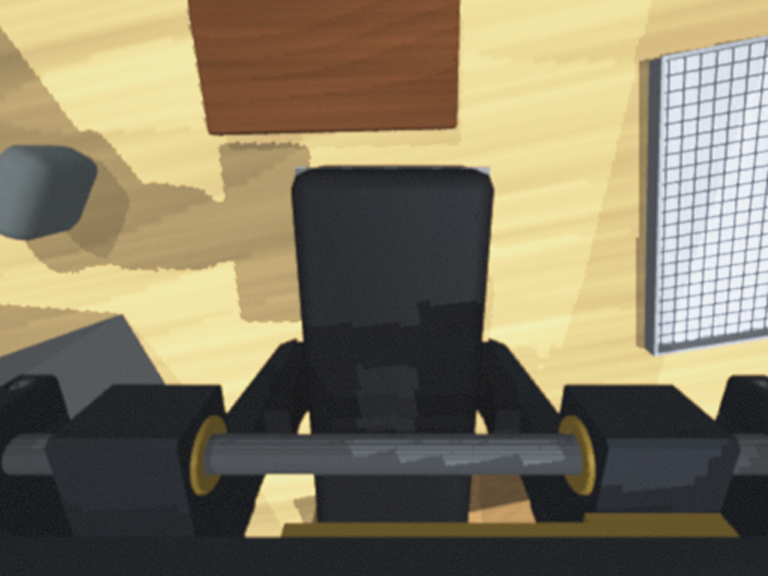

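The riser's near edge runs from (211,133) to (457,127) and its right edge goes up to (460,0). The case is held level. I have now viewed 16 pictures, two over the limit of 14, so from here I'll measure by numbers only.

```bash
python3 - <<'E'
from h import *
d=np.load("/tmp/w11.npz");c=(d["f"],d["K"],d["R"],d["t"]);s=get_state();Rt=R.from_quat(s["eef_rot"]).as_matrix()
A,B=ray(c,np.array([(211,132),(457.5,126)])/1.5,.025)[:,:2];e=B-A;L=np.linalg.norm(e);u=e/L;n=np.array([u[1],-u[0]]);n=n if n[0]<0 else -n
yaw=np.arctan2(u[1],u[0]);m=(A+B)/2+n*.045;print("len",L,"yaw",yaw,"centre",m)
zt=s["tool_pos"][2]+.0273
P=ray(c,np.array([(297,190),(492,190),(394,167)])/1.5,zt);print("case in tool",np.round((P-s["tool_pos"])@Rt,4)[:,:2])
delta(m[0],m[1],.2,yaw-np.pi/2)
E
```

```text
len 0.18687225419251377 yaw 1.4040450184733855 centre [ 0.38244326 -0.30134974]
case in tool [[ 0.0724 -0.0282]
 [ 0.0723  0.0287]
 [ 0.0788  0.0001]]
t 31.95 pos [ 0.5305 -0.2837  0.2034] q7 1.46 shift [ 0.1422 -0.045   0.0034] turns [[0.0008, -0.0014, 1.5496], [0.0014, 0.0008, -1.592]]
```

```bash
python3 -m jog '[[[0.047,-0.015,0,0,0,0],[0.047,-0.016,0,0,0,0],[0.046,-0.016,0,0,0,0],[0,0,0,0,0,0.172],[0,0,0,0,0,0.172],[0,0,0,0,0,0.172],[0,0,0,0,0,0.172],[0,0,0,0,0,0.172],[0,0,0,0,0,0.172],[0,0,0,0,0,0.172],[0,0,0,0,0,0.172],[0,0,0,0,0,0.169]]]'
python3 -m jog '[[[0,0,0,0,0,0],[0,0,0.04,0,0,0],[0,0,0.04,0,0,0],[0,0,0,0,0,0],[0,0,0,0,0,0]]]'
python3 - <<'E'
from h import *
c=grab("wrist");np.savez("/tmp/w12.npz",f=c[0],K=c[1],R=c[2],t=c[3]);delta(.3845,-.303,.0365,-.163);f=c[0];s=get_state();Rt=R.from_quat(s["eef_rot"]).as_matrix()
hsv=cv2.cvtColor(f,cv2.COLOR_RGB2HSV);H,S,V=[hsv[...,i].astype(int) for i in range(3)]
m=((V<125)&(S>140)&(H<13)).astype(np.uint8)*255;m[200:]=0;m=cv2.morphologyEx(m,cv2.MORPH_CLOSE,np.ones((3,3)))
for k in cv2.findContours(m,0,1)[0]:
    if cv2.contourArea(k)>300:
        ap=cv2.approxPolyDP(k,3,True)[:,0];T=(ray(c,ap,.025)-s["tool_pos"])@Rt;print(cv2.boundingRect(k));print(np.c_[ap,np.round(T[:,:2],4)])
g=(f.max(2)<60).astype(np.uint8)*255;g=cv2.morphologyEx(g,cv2.MORPH_OPEN,np.ones((5,5)))
for r in (135,150): 
    xs=np.where(g[r,150:380])[0]+150; print(r,xs.min() if len(xs) else None,xs.max() if len(xs) else None)
E
```

```text
clock: 33.45
tool_pos: [0.385, -0.3032, 0.2034]
eef_rot: [0.763, 0.646, 0.001, -0.0]
contact_force: [-0.3, 0.8, -1.7]
opening: 0.703
finger_force: 25.0
clock: 34.08
tool_pos: [0.3848, -0.3051, 0.1241]
eef_rot: [0.762, 0.648, 0.0, 0.0]
contact_force: [0.7, 0.2, -1.3]
opening: 0.703
finger_force: 25.0
t 34.12 pos [ 0.3851 -0.3054  0.1245] q7 0.46 shift [ 0.0023 -0.0011  0.088 ] turns [[0.0023, 0.0007, 0.0004], [-0.001, 0.0036, -3.1412]]
(211, 84, 101, 26)
[[ 2.11e+02  8.60e+01  9.33e-02 -4.47e-02]
 [ 2.13e+02  1.09e+02  7.43e-02 -4.41e-02]
 [ 3.10e+02  1.09e+02  7.44e-02  4.15e-02]
 [ 3.10e+02  8.40e+01  9.50e-02  4.03e-02]
 [ 2.48e+02  8.40e+01  9.49e-02 -1.29e-02]
 [ 2.48e+02  1.09e+02  7.43e-02 -1.32e-02]
 [ 2.42e+02  1.08e+02  7.52e-02 -1.85e-02]
 [ 2.42e+02  8.40e+01  9.49e-02 -1.80e-02]]
135 196 327
150 197 325
```

```bash
python3 -m jog '[[[0.0015,-0.0015,0.03,0,0,0],[0,0,0.03,0,0,0],[0,0,0.015,0,0,0],[0,0,0.008,0,0,0],[0,0,0,0,0,0]]]'
python3 -m jog '[[[0,0,0.003,0,0,0],[0,0,0,0,0,0]]]'; python3 -m jog '[[[0,0,0.001,0,0,0],[0,0,0,0,0,0]]]'
```

```text
clock: 34.75
tool_pos: [0.3832, -0.3036, 0.0405]
eef_rot: [0.763, 0.647, 0.0, 0.0]
contact_force: [0.5, 0.2, -1.4]
opening: 0.704
finger_force: 25.0
clock: 35.0
tool_pos: [0.3832, -0.3035, 0.0375]
eef_rot: [0.763, 0.647, 0.0, 0.0]
contact_force: [0.5, 0.7, -1.1]
opening: 0.7
finger_force: 25.0
clock: 35.25
tool_pos: [0.383, -0.3034, 0.0362]
eef_rot: [0.763, 0.647, 0.0, 0.0]
contact_force: [0.2, 1.2, -1.5]
opening: 0.698
finger_force: 25.0
```

```bash
python3 -m jog '[[[0,0,0.001,0,0,0],[0,0,0,0,0,0]]]'; python3 -m jog '[[[0,0,0.0007,0,0,0],[0,0,0,0,0,0]]]'
```

```text
clock: 35.5
tool_pos: [0.383, -0.3034, 0.0357]
eef_rot: [0.763, 0.647, 0.0, 0.0]
contact_force: [-1.5, 0.9, 5.3]
opening: 0.698
finger_force: 25.0
clock: 35.75
tool_pos: [0.383, -0.3034, 0.0357]
eef_rot: [0.763, 0.647, 0.0, 0.0]
contact_force: [-0.4, 0.9, 13.7]
opening: 0.696
finger_force: 25.0
```

```bash
python3 -m jog '[[[0,0,-0.0012,0,0,0],[0,0,0,0,0,0],[0,0,0,0,0,0],[0,0,0,0,0,0]]]' 0.085; python3 -m jog '[[[0,0,-0.01,0,0,0],[0,0,-0.03,0,0,0],[0,0,-0.05,0,0,0],[0,0,-0.05,0,0,0],[-0.02,0.01,-0.05,0,0,0],[-0.05,0,-0.02,0,0,0],[-0.05,0,0,0,0,0],[0,0,0,0,0,0],[0,0,0,0,0,0]]]'
python3 - <<'E'
from h import *
s=get_state();print(s["tool_pos"])
def fit(n,c,m,z,amin,amax,lim):
    m=m.astype(np.uint8)*255;m=cv2.morphologyEx(m,cv2.MORPH_CLOSE,np.ones((5,5)));m=cv2.morphologyEx(m,cv2.MORPH_OPEN,np.ones((3,3)))
    for k in cv2.findContours(m,0,1)[0]:
        if amin<cv2.contourArea(k)<amax:
            P=ray(c,k[:,0],z)[:,:2];q=P.mean(0)
            if abs(q-np.array(lim)).max()<.08: 
                r=cv2.minAreaRect(P.astype(np.float32));print(n,np.round(r[0],4),np.round(r[1],4),round(r[2],1))
for cam in ("top","wrist"):
    c=grab(cam);f=c[0];hsv=cv2.cvtColor(f,cv2.COLOR_RGB2HSV);H,S,V=[hsv[...,i].astype(int) for i in range(3)]
    np.savez("/tmp/e_%s.npz"%cam,f=f,K=c[1],R=c[2],t=c[3]);print(cam)
    fit("riser+case",c,((S>140)&(H<13)&(V<125))|(V<75),.025,800,40000,(.385,-.303))
    fit("case",c,(V<45)&(S<130),.063,400,40000,(.385,-.303))
    if cam=="top":
        fit("torch",c,(H>18)&(H<34)&(S>160),.04,100,5000,(.604,-.299))
        fit("cork+torch",c,((V<105)&(H<16)&(S>135))|((H>18)&(H<34)&(S>170)),.012,300,5000,(.604,-.299))
        fit("scanner",c,(S<50)&(V>35),.034,300,5000,(.593,.297))
        fit("dock",c,(V<75),.012,300,9000,(.593,.297))
        fit("vase",c,(S<60)&(V>80),.04,80,5000,(.745,-.08))
E
```

```text
clock: 36.25
tool_pos: [0.3829, -0.3033, 0.0355]
eef_rot: [0.763, 0.647, -0.0, -0.0]
contact_force: [-1.2, -0.6, 0.4]
opening: 0.966
finger_force: 0.0
clock: 37.38
tool_pos: [0.373, -0.4224, 0.2456]
eef_rot: [0.763, 0.647, 0.0, -0.001]
contact_force: [-0.2, 0.3, 0.8]
opening: 0.969
finger_force: 0.0
[ 0.37300042 -0.42236408  0.24562979]
top
riser+case [ 0.3841 -0.3078] [0.1975 0.0922] 80.7
case [ 0.3815 -0.3037] [0.1659 0.0647] 80.3
torch [ 0.6015 -0.3025] [0.0308 0.0788] 10.8
cork+torch [ 0.6033 -0.2999] [0.0583 0.1097] 14.9
scanner [0.5902 0.2891] [0.0483 0.1508] 8.0
dock [0.5926 0.2904] [0.0585 0.2036] 7.3
vase [ 0.7599 -0.0754] [0.0508 0.0547] 88.6
wrist
riser+case [ 0.3823 -0.3132] [0.1674 0.0861] 80.7
case [ 0.3804 -0.3124] [0.144  0.0601] 80.7
```

```bash
python3 -c "
from plant import *
print(finish_job())"
```

```text
the job is handed in; nothing more can be done
None
```

The job is handed in at about 37 s of the 112 s: keys in the bowl, torch on the cork pad, scanner in the dock and case on the riser in the asked order, each within about 3 mm of centre by final camera measurement (keys last seen lying flat in the bowl) and the vase never approached, but I viewed 16 pictures against the limit of 14.

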